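# Crank test on the control-unit tester

## Robot

A 6-joint arm with a two-finger parallel gripper is mounted at the origin on the work surface. World frame = base frame: x ahead of the robot, y to its left, z up, the work surface at z = 0. Lengths are in m, angles in rad, forces in N, time in s.
With the tool pointing down it reaches from about 0.3 to 0.775 m from the base axis. Payload 14.6 kg.
Tool frame: the origin (TCP) lies at the centre of the arm's flange, where the gripper is bolted on; the fingertips stand 199 mm ahead of it and the grasp point (between the pads) lies ctrl.tcp_to_grasp ahead of it (ctrl.tcp_to_grasp is the distance from the TCP to the grasp point, in m); z points along the fingers, y is the line along which they close (so a half turn about z gives the same grasp; the last joint's range is limited). The gripper opens to 94 mm and grips with 3 to 60 N. Pads are 16 mm wide; open, the fingers measure 119 mm over their backs; the gripper's body (75 mm by 177 mm) begins 78 mm behind the grasp point.
Start: joints at [-1.286, 0.3, 1.521, -0, 1.321, -0.067], TCP at [0.19, -0.516, 0.405] pointing down, gripper open.
Joint ranges: [-3.03, 3.03], [-0.79, 2.21], [0.23, 2.52], [-1.04, 4.18], [0, 3.07], [-2.55, 2.55]. Speed limits (rad/s): [2.22, 2.22, 2.57, 3.14, 3.14, 3.14].

## Interface

Orientations are given as [roll, pitch, yaw] about the fixed x, y, z axes, in that order (R = Rz(yaw) Ry(pitch) Rx(roll)).
In Python, from station import ctrl gives the robot as it stands. The module is installed in compiled form; this text tells all that it offers.
- The arm moves only by the shell command python3 -m jog 'ROWS' [OPENING] [FORCE]. ROWS is JSON, a list of rows, each a list of 6 numbers: the shift along the tool's x, y, z in cm, then the turn, a rotation vector about the tool's x, y, z in rad. In form: [[tx, ty, tz, ax, ay, az], ...]. A call has 1 to 8 rows; each row is the pose to reach, as a shift and turn from the pose commanded when the call began, along the tool's axes at that moment; what a row does not reach only later rows make up. A row lasts 1/10 s, in which the tool goes at most 50 mm and 8.59 degrees, less where a joint would pass 70% of its speed; a pose out of reach is approached as far as the arm can. A call with a gripper value outside its range is refused whole. OPENING is the opening in per cent of the stroke, from 0 (shut) to 100 (fully open), set as the call begins (- or left out, the last holds). The fingers move at their own pace and stop on an object; FORCE is the grip in N (left out, the last holds). Time passes only in rows, so rows that repeat a pose let the fingers close. It gives the time, the measured TCP pose, the force, the opening and the grip force at its end, in the units of the state.
- ctrl.get_obs(): the state, without advancing time (a new reading comes with each control period).
- ctrl.camera(name): name is "scene" or "side" or "wrist"; returns a dict with "img" (384x512x3 uint8, blue, green, red), "intrinsics" (3x3 intrinsics, pixels), "R" (3x3) and "t" (3): a world point X has camera coordinates R X + t. Camera axes: x right, y down, z forward; pixel columns grow to the right and rows downward; lengths in m; the calibration is good to about 2 mm. A picture is of the moment at which its call begins. There is no depth.
- ctrl.hand_in(): hands the job in; it is judged then, once.
The state is a dict: "time_s": time; "qpos": joint angles; "joint_vel": joint speeds; "tau": joint torques, N m; "ee_pos": TCP position; "eef_rot": TCP orientation; "force": force on the tool from outside, world axes, zero at the start; "moment": the same for the moment, N m; "grip_width": finger opening in m; "grip_force": force on a finger pad.
Only numpy, scipy, OpenCV 4.12 (cv2) and the standard library are available. Lean on these libraries where they do the work, as an engineer would, in place of code of your own. Each camera call takes 0.05 s, during which the arm holds its last target. There are 200 camera calls.

## Task

Run the crank test on the docked engine control unit: first turn the black supply knob until its white pointer lines up with the orange index mark and let go of it, then turn the red spring-return dial clockwise past its two intermediate clicks to the third position at the green mark. Keep hold of the red handle there against its spring: the program finishes while still holding it at the third position, with the knob still on its mark and everything else on the bench left where it was.

Things in the scene. Friction and masses are not known exactly. Their poses are not given: they have to be found in the camera images.
- supply_pod: Grey plug-in box with a white top panel, 150 (x) x 130 (y) x 70 mm high, fixed, standing on one end of the tester's dark steel backplane (190 x 480 mm, 12 mm thick; the two boxes stand 300 mm apart and may be swapped). Origin: centre of its underside, 12 mm above the bench; z up, x roughly away from the robot. The black knob stands on the middle of its top.
- knob (a joint): Angle of the black supply knob, rad, 0 to 2.8; grows as the knob turns clockwise seen from above; at 0 its pointer stands 1.4 rad counter-clockwise (from above) of the supply box's x axis. The mark always lies clockwise of the starting pointer, by 0.4 to 1.5 rad. It stays where it is left (friction about 0.04 N m).
- knob_grip (a point): The knob is a black disc 70 mm across, upper face 94 mm above the bench; on it an upright grip bar 50 mm long, 14 mm thick, 36 mm tall. This point: on the knob's axis, 12 mm below the top of the grip bar (118 mm above the bench). Its x axis lies along the bar towards the pointer end, z up.
- knob_pointer (a point): Outer end of the knob's white pointer line, at the rim of the disc, 36 mm from the knob's axis. It turns with the knob.
- mark (a point): Inner end of the orange index mark (6 mm wide, 16 mm long, on the fixed aluminium ring 104 mm across around the knob), 36 mm from the knob's axis. Its direction from the axis differs from run to run. The knob is set when knob_pointer stands beside it seen from above.
- selector_pod: Grey plug-in box with a yellow top panel, 150 (x) x 130 (y) x 70 mm high, fixed, standing on the other end of the backplane. Origin: centre of its underside, 12 mm above the bench; z up, x roughly away from the robot. The red dial stands on the middle of its top; black marks on the panel show rest, first and second click, and a wider green mark the third position, 0.4 rad apart, clockwise.
- dial (a joint): Angle of the red dial, rad, 0 (rest, pointer 0.6 rad counter-clockwise of the selector box's x axis) to 1.25 (end stop); grows as it turns clockwise from above. Clicks at 0.4 and 0.8, third position at 1.2 just before the stop. Let go anywhere, it springs fully back to rest: 0.05 N m at rest to about 0.12 N m at the third position, plus or minus 0.05 N m where it rides over the clicks.
- dial_grip (a point): The dial is a black disc 72 mm across, upper face 94 mm above the bench; on it a red upright grip bar 56 mm long, 14 mm thick, 36 mm tall. This point: on the dial's axis, 12 mm below the top of the bar (118 mm above the bench); x along the bar towards the pointer end, z up.
- dial_pointer (a point): Outer end of the dial's white pointer line, at the rim of its disc, 36 mm from the axis.
- docked_unit: Finned aluminium engine control unit, 130 x 134 mm with its ears, 34 mm high, lying loose in the cradle in the middle of the backplane between the two boxes (top 46 mm above the bench). Origin: centre of its underside. Leave alone.
- spare_unit: Like the docked unit, steel-grey, loose on the bench to the robot's right. Origin: centre of its underside. Leave alone.
- black_unit: Like the docked unit, black, loose on the bench to the robot's left. Origin: centre of its underside. Leave alone.
- screwdriver: Screwdriver with a red handle lying loose to the left of the tester. Origin: under its middle. Leave alone.
- screw_jar: Clear jar with a blue cap, 60 mm across, 75 mm high, loose, to the left. Origin: centre of its underside. Leave alone.
- tape_roll: Amber tape roll lying flat, 90 mm across, 30 mm high, loose, to the right. Origin: centre of its underside. Leave alone.

How it is judged:
By the outcome, as a careful person would: the job done as asked, in the order asked, and still so for the second after the job is handed in, while the arm keeps its last pose, push and grip.
It also fails if it takes over 50 s, if anything falls off the work surface, if the arm or the gripper's body presses on something with over 40 N, if the wrist force passes 120 N, or if a joint passes its speed limit or range.

## Working session

There is one attempt and no reset: what is moved stays moved. The work goes in short steps, Python scripts to look and compute and a shell command to move; the robot and the scene stay as the last step left them, time stands still between calls to the robot, and variables do not carry over. Pictures are saved under pics/ and viewed, at most 10 in all, crops included, and the job is handed in when it is done.

```bash
mkdir -p pics; python3 - <<'E'
from station import ctrl
import cv2,numpy as np
o=ctrl.get_obs();print({k:np.round(v,3) for k,v in o.items()},ctrl.tcp_to_grasp)
ims=[ctrl.camera(n) for n in("scene","side")]
for n,c in zip(("scene","side"),ims):
    cv2.imwrite(f"pics/{n}.png",c["img"]);print(n,np.round(-c["R"].T@c["t"],3))
E
```

```text
{'time_s': np.float64(0.0), 'qpos': array([-1.286,  0.301,  1.522, -0.   ,  1.321, -0.067]), 'joint_vel': array([ 0.001,  0.   , -0.003,  0.   ,  0.   , -0.   ]), 'tau': array([-1.0000e-03, -5.3181e+01, -3.5274e+01,  7.1000e-02,  2.4000e-02,
       -0.0000e+00]), 'ee_pos': array([ 0.19 , -0.516,  0.404]), 'eef_rot': array([-3.14 , -0.   ,  0.352]), 'force': array([-0.878, -1.696, -0.052]), 'moment': array([ 0.017, -0.021, -0.027]), 'grip_force': np.float64(0.0), 'grip_width': np.float64(0.094)} 0.1804
scene [1.213 0.191 0.893]
side [-0.155 -1.067  1.198]
```

View pics/scene.png

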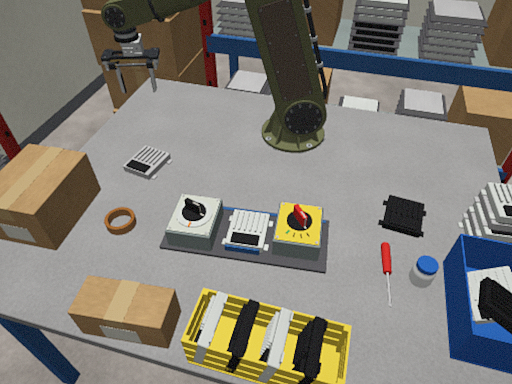

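View pics/side.png

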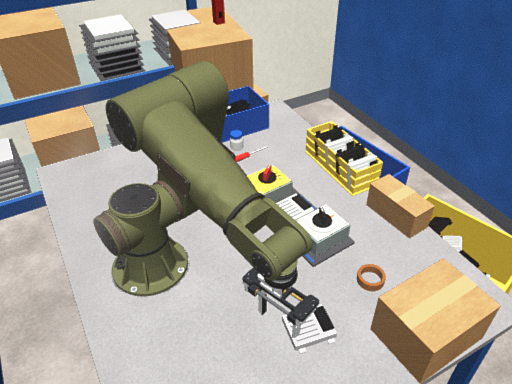

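Scene: white supply panel around (195,215) with the orange mark near (190,224). The yellow selector panel is around (299,222) with the red handle near (300,213). Next I'll cast rays for the box positions.

```bash
cat > h.py <<'E'
import cv2,numpy as np
def cast(c,uv,z):
    uv=np.atleast_2d(uv).astype(float)
    d=np.c_[uv,np.ones(len(uv))]@np.linalg.inv(c["intrinsics"]).T@c["R"]
    o=-c["R"].T@c["t"]; return o+d*((z-o[2])/d[:,2])[:,None]
def project(c,X):
    p=c["R"]@np.asarray(X)+c["t"]; p=c["intrinsics"]@p; return p[:2]/p[2]
def blobs(m,amin=4):
    n,l,s,ce=cv2.connectedComponentsWithStats(m.astype(np.uint8))
    return [(s[i],ce[i],l==i) for i in range(1,n) if s[i][4]>=amin]
E
python3 - <<'E'
from station import ctrl
from h import *
c=ctrl.camera("scene");im=c["img"];hsv=cv2.cvtColor(im,cv2.COLOR_BGR2HSV);H,S,V=cv2.split(hsv)
roi=np.zeros(H.shape,bool);roi[180:265,160:335]=1
cols=np.arange(512)[None,:]
masks={"yellow":(H>20)&(H<33)&(S>150)&(V>120)&roi,"white":(S<40)&(V>205)&roi&(cols<226),
"orange":(H>4)&(H<19)&(S>150)&roi&(cols<230)}
for k,m in masks.items():
    for s,ce,l in blobs(m,3):
        print(k,s,ce.round(1),cast(c,ce,.082).round(3))
    if k!="orange":
        B=max(blobs(m),key=lambda b:b[0][4])[2]
        r=cv2.minAreaRect(cv2.convexHull(cast(c,np.argwhere(B)[:,::-1],.082)[:,:2].astype(np.float32)*1000));print(k,r)
cv2.imwrite("pics/crop1.png",cv2.resize(im[180:270,155:335],None,fx=4,fy=4,interpolation=cv2.INTER_CUBIC))
E
```

```text
yellow [ 276  203   45   42 1076] [298.8 225.1] [[0.53  0.124 0.082]]
yellow [275 237   2   2   3] [275.3 237.7] [[0.59  0.072 0.082]]
yellow ((519.8167724609375, 122.05327606201172), (137.51019287109375, 116.91058349609375), 5.582696914672852)
white [167 194  53  40 891] [194.  215.2] [[ 0.575 -0.171  0.082]]
white [222 239   4   5  12] [223.8 240.8] [[ 0.639 -0.059  0.082]]
white ((567.4822387695312, -173.52957153320312), (135.56884765625, 117.86181640625), 5.637996196746826)
orange [188 223   2   4   4] [188.5 224.5] [[ 0.611 -0.172  0.082]]
```

View pics/crop1.png

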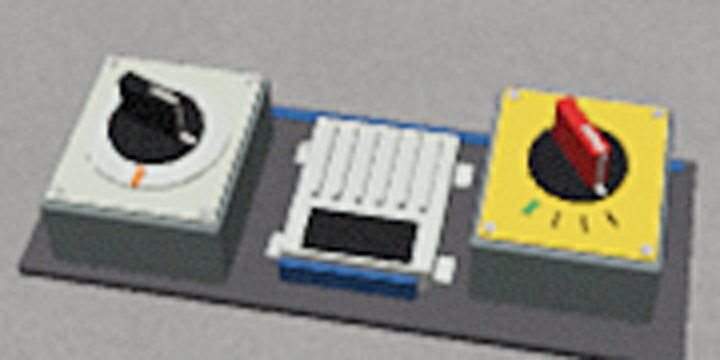

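Both boxes measure 0.300 m apart, as they should: supply at (0.567,-0.174), selector at (0.520,0.122). The pointer faces left (+y) and the mark faces away from the robot. Next is the wrist camera mounting and the first approach.

```bash
cat >> h.py <<'E'
from scipy.spatial.transform import Rotation as Ro
def go(o,pos,yaw):
    R=Ro.from_euler('xyz',o["eef_rot"]);T=Ro.from_euler('xyz',[np.pi,0,yaw])
    print("cm",(R.inv().apply(np.array(pos)-o["ee_pos"])*100).round(2),"rotvec",(R.inv()*T).as_rotvec().round(3))
E
python3 - <<'E'
from station import ctrl
from h import *
o=ctrl.get_obs();w=ctrl.camera("wrist")
R=Ro.from_euler('xyz',o["eef_rot"]).as_matrix()
print("cam in tool",R.T@(-w["R"].T@w["t"]-o["ee_pos"]),"\naxes rows\n",(w["R"]@R).round(2),w["intrinsics"])
go(o,[.567,-.174,.42],1.2)
E
```

```text
cam in tool [0.06640631 0.00103678 0.01966684] 
axes rows
 [[ 0.    1.    0.  ]
 [-0.97  0.   -0.23]
 [-0.23  0.    0.97]] [[322.02826032   0.         255.2140785 ]
 [  0.         322.02826032 191.1231042 ]
 [  0.           0.           1.        ]]
cm [ 47.23 -19.13  -1.56] rotvec [-0.001 -0.    -0.848]
```

```bash
python3 -m jog '[[47.2,-19.1,-1.6,0,0,-0.85],[47.2,-19.1,-1.6,0,0,-0.85],[47.2,-19.1,-1.6,0,0,-0.85],[47.2,-19.1,-1.6,0,0,-0.85],[47.2,-19.1,-1.6,0,0,-0.85],[47.2,-19.1,-1.6,0,0,-0.85],[47.2,-19.1,-1.6,0,0,-0.85],[47.2,-19.1,-1.6,0,0,-0.85]]' 100
python3 - <<'E'
from station import ctrl
from h import *
go(ctrl.get_obs(),[.567,-.174,.42],1.2)
E
```

```text
time_s: 1.0
ee_pos: [0.487, -0.2461, 0.4173]
eef_rot: [3.141, 0.0, 1.202]
force: [-0.5, -0.5, -0.1]
grip_width: 0.0938
grip_force: 0.0
cm [ 9.61  4.87 -0.27] rotvec [0.    0.    0.002]
```

```bash
python3 -m jog '[[5,2.5,-0.2,0,0,0],[9.6,4.9,-0.3,0,0,0],[9.6,4.9,-0.3,0,0,0],[9.6,4.9,-0.3,0,0,0]]'
python3 - <<'E'
from station import ctrl
from h import *
w=ctrl.camera("wrist");cv2.imwrite("pics/w1.png",w["img"])
np.savez("w1.npz",**w)
E
```

```text
time_s: 1.4
ee_pos: [0.5667, -0.175, 0.4196]
eef_rot: [-3.141, 0.0, 1.204]
force: [0.4, -1.0, 0.2]
grip_width: 0.094
grip_force: 0.0
```

View pics/w1.png

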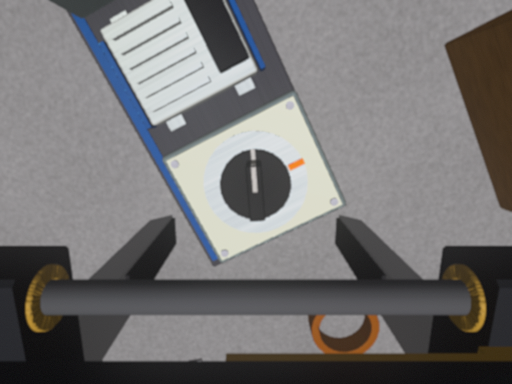

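The view shows the disc centre near (255,184), the white pointer's outer end near (253,150) and the orange mark near (296,164). The panel corners are about (166,158), (293,95), (343,206) and (217,262).

```bash
python3 - <<'E'
from h import *
w=dict(np.load("w1.npz"));im=w["img"];H,S,V=cv2.split(cv2.cvtColor(im,cv2.COLOR_BGR2HSV))
roi=np.zeros(H.shape,bool);roi[90:265,160:350]=1
print("panel px",im[240,230],"ring",im[215,215],"disc",im[190,230],"ptr",im[155,253],"bench",im[150,400])
def pick(m,uv): 
    return min(blobs(m,5),key=lambda b:np.hypot(*(b[1]-uv)))
f=lambda P:np.ascontiguousarray(P[:,:2]*1000,np.float32)
# panel
m=(V>170)&roi;B=max(blobs(m),key=lambda b:b[0][4])[2]
P=cast(w,np.argwhere(B)[:,::-1],.082);print("panel",cv2.minAreaRect(cv2.convexHull(f(P))))
# disc
d=(V<90)&roi;b=pick(d,(255,184));cs,_=cv2.findContours(b[2].astype(np.uint8),cv2.RETR_EXTERNAL,cv2.CHAIN_APPROX_NONE)
c=max(cs,key=len)[:,0,:];X=f(cast(w,c,.094));(cx,cy),r=cv2.minEnclosingCircle(X);print("disc",cx,cy,r,cv2.fitEllipse(X))
o=pick((H>3)&(H<20)&(S>120)&roi,(296,164));O=cast(w,o[1],.084)[0];print("orange",o[0],o[1],O)
p=(V>150)&roi&np.roll(np.ones_like(roi),0);p[:, :245]=0;p[:,263:]=0;p[:149]=0;p[195:]=0
for s,ce,l in blobs(p,5):print("ptr",s,ce,cast(w,ce,.094),cast(w,ce,.13))
np.set_printoptions(linewidth=200)
print(V[140:200:2,244:266])
E
```

```text
panel px [203 219 219] ring [206 219 216] disc [65 64 64] ptr [193 196 201] bench [150 149 150]
panel ((567.4537353515625, -175.513916015625), (140.10598754882812, 119.88272094726562), 5.571288585662842)
disc 567.3809814453125 -176.0717010498047 34.637351989746094 ((567.2816162109375, -176.06887817382812), (65.53128051757812, 66.30506896972656), 81.75479125976562)
orange [289 159  15  11  83] [295.92771084 163.81927711] [ 0.61204057 -0.1718665   0.084     ]
ptr [245 149  10  11  52] [251.63461538 153.09615385] [[ 0.57551165 -0.14534309  0.094     ]] [[ 0.57737542 -0.14171652  0.13      ]]
ptr [258 149   5   1   5] [260. 149.] [[ 0.58430186 -0.14455906  0.094     ]] [[ 0.58513116 -0.14102476  0.13      ]]
ptr [251 167   6  25 112] [253.80357143 178.8125    ] [[ 0.56852406 -0.16927643  0.094     ]] [[ 0.57121016 -0.16283328  0.13      ]]
[[218 219 221 222 223 223 224 223 222 222 222 222 222 222 223 224 225 226 225 226 226 226]
 [222 223 224 223 222 222 221 222 222 222 223 224 225 224 226 227 227 226 225 225 225 224]
 [222 222 221 221 222 222 223 223 224 225 225 225 226 226 225 224 224 
[... 1778 characters left out ...]
6 100 153 189 202 197 174 123  75  60  60  55  56  59  64  62]
 [ 64  62  60  55  57  60  62  91 146 189 201 197 176 130  80  60  61  56  54  58  62  64]
 [ 63  63  59  56  56  59  60  86 142 188 201 198 180 137  87  61  59  57  56  57  62  65]
 [ 63  63  61  55  57  58  60  82 134 180 199 199 184 146  93  62  59  58  55  57  62  63]
 [ 64  62  60  56  56  58  60  70  99 128 141 142 133 106  75  60  61  59  56  55  62  64]
 [ 64  64  60  57  56  59  60  61  61  61  63  61  62  62  60  61  62  60  56  56  61  62]
 [ 64  63  62  59  56  58  61  61  63  60  63  61  62  62  62  61  62  60  55  56  61  63]
 [ 64  64  63  59  55  59  61  63  62  62  64  63  63  61  63  62  63  59  56  56  60  63]]
```

Centre (0.5674,-0.1758), pod yaw about 0.097. The mark direction is 0.087 rad at radius 45 mm, where 44 is expected. The pointer and bar are at about 1.28 rad, so the knob needs about 1.19 rad clockwise. Descending to grip it.

```bash
python3 -m jog '[[-0.05,0.1,4,0,0,-0.076],[-0.05,0.1,8,0,0,-0.076],[-0.05,0.1,11,0,0,-0.076],[-0.05,0.1,12.1,0,0,-0.076],[-0.05,0.1,12.1,0,0,-0.076]]'
python3 -m jog '[[0,0,0,0,0,0],[0,0,0,0,0,0],[0,0,0,0,0,0],[0,0,0,0,0,0],[0,0,0,0,0,0],[0,0,0,0,0,0],[0,0,0,0,0,0],[0,0,0,0,0,0]]' 0 25
```

```text
time_s: 1.95
ee_pos: [0.5661, -0.1778, 0.2986]
eef_rot: [-3.14, -0.0, 1.276]
force: [0.1, 0.5, 1.1]
grip_width: 0.094
grip_force: 0.0
time_s: 2.75
ee_pos: [0.5668, -0.1768, 0.2992]
eef_rot: [-3.142, -0.0, 1.278]
force: [-0.0, 0.1, -0.4]
grip_width: 0.0331
grip_force: 0.0
```

```bash
python3 -m jog '[[0,0,0,0,0,0],[0,0,0,0,0,0],[0,0,0,0,0,0],[0,0,0,0,0,0],[0,0,0,0,0,0]]'
```

```text
time_s: 3.25
ee_pos: [0.5664, -0.1766, 0.2992]
eef_rot: [-3.139, -0.0, 1.278]
force: [-7.0, 2.1, 5.3]
grip_width: 0.0137
grip_force: 25.0
```

Gripped at 13.7 mm on the 14 mm bar. Turning it now.

```bash
python3 -m jog '[[0,0,0,0,0,0.13],[0,0,0,0,0,0.26],[0,0,0,0,0,0.39],[0,0,0,0,0,0.52],[0,0,0,0,0,0.65],[0,0,0,0,0,0.78],[0,0,0,0,0,0.91],[0,0,0,0,0,1.04]]'
python3 -m jog '[[0,0,0,0,0,0.1],[0,0,0,0,0,0.15],[0,0,0,0,0,0.15],[0,0,0,0,0,0.15]]'
python3 - <<'E'
from station import ctrl
from h import *
o=ctrl.get_obs();print(o["eef_rot"][2],o["moment"])
w=ctrl.camera("wrist");cv2.imwrite("pics/w2.png",w["img"]);np.savez("w2.npz",**w)
E
```

```text
time_s: 4.05
ee_pos: [0.566, -0.1759, 0.2991]
eef_rot: [-3.138, 0.005, 0.233]
force: [-17.4, 11.3, 11.7]
grip_width: 0.0138
grip_force: 25.0
time_s: 4.45
ee_pos: [0.566, -0.1758, 0.2991]
eef_rot: [-3.138, 0.005, 0.088]
force: [-17.1, 11.7, 11.9]
grip_width: 0.0139
grip_force: 25.0
0.0880823642076154 [2.16216499 3.19950997 0.07387283]
```

View pics/w2.png

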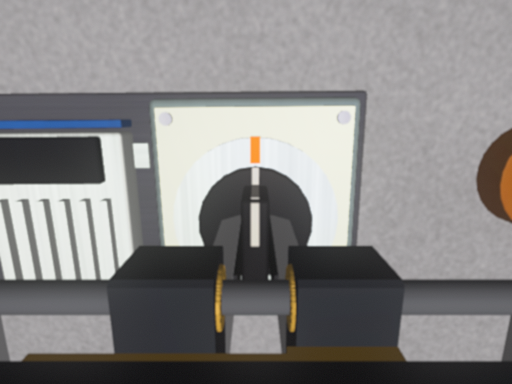

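Pointer and orange mark both sit at column 255, so they line up. Releasing, rising straight up and checking.

```bash
python3 -m jog '[[0,0,0,0,0,0],[0,0,0,0,0,0],[0,0,0,0,0,0],[0,0,0,0,0,0],[0,0,0,0,0,0],[0,0,-3,0,0,0],[0,0,-7,0,0,0],[0,0,-11,0,0,0]]' 100
python3 -m jog '[[0,0,-1,0,0,0],[0,0,-1,0,0,0]]'
python3 - <<'E'
from station import ctrl
from h import *
o=ctrl.get_obs()
w=ctrl.camera("wrist");cv2.imwrite("pics/w3.png",w["img"]);np.savez("w3.npz",**w)
go(o,[.520,.122,.42],.7)
im=w["img"];H,S,V=cv2.split(cv2.cvtColor(im,cv2.COLOR_BGR2HSV))
m=(H>3)&(H<20)&(S>120);m[:,:200]=0;m[:,310:]=0;m[230:]=0
for s,ce,l in blobs(m,10):
    d=cast(w,ce,.084)[0][:2]-[.5674,-.1758];print("mark",ce,np.hypot(*d),np.arctan2(d[1],d[0]))
d=V<90;d[:100]=0;d[240:]=0;d[:,:190]=0;d[:,320:]=0
b=max(blobs(d),key=lambda b:b[0][4])[2].astype(np.uint8)
c=max(cv2.findContours(b,0,1)[0],key=len)[:,0];h=cv2.fillPoly(np.zeros_like(b),[cv2.convexHull(c)],1)
h=cv2.erode(h,np.ones((3,3)))
for s,ce,l in blobs((h>0)&(V>140),10):
    for z in(.094,.13):
        d=cast(w,ce,z)[0][:2]-[.5674,-.1758];print("ptr",s,ce,z,np.hypot(*d),np.arctan2(d[1],d[0]))
E
```

```text
time_s: 5.3
ee_pos: [0.5667, -0.1768, 0.4104]
eef_rot: [-3.141, 0.001, 0.088]
force: [0.1, -0.2, 0.2]
grip_width: 0.0743
grip_force: 0.0
time_s: 5.5
ee_pos: [0.5668, -0.1768, 0.4206]
eef_rot: [3.14, -0.003, 0.088]
force: [0.1, -0.5, -0.1]
grip_width: 0.0902
grip_force: 0.0
cm [-2.040e+00 -3.017e+01  2.000e-02] rotvec [ 0.002 -0.002 -0.612]
mark [252.9375 139.475 ] 0.044322181372692636 0.0903132549280702
ptr [251 153   4   8  32] [252.5 156.5] 0.094 0.028916962101841654 0.10443833490352596
ptr [251 153   4   8  32] [252.5 156.5] 0.13 0.033258194515258806 0.09451800247513491
ptr [250 168   5  26 125] [252.04  180.208] 0.094 0.005930735288875257 0.24843350827662877
ptr [250 168   5  26 125] [252.04  180.208] 0.13 0.012917668054167995 0.13706260374096774
```

View pics/w3.png

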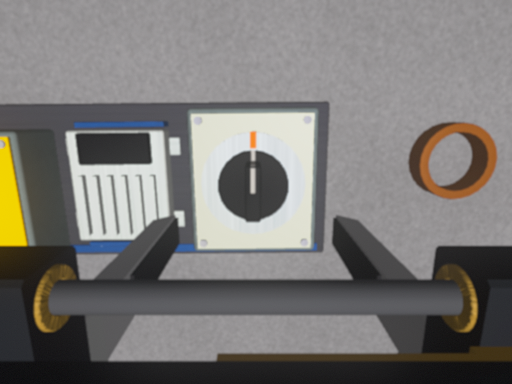

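The knob stayed on the mark: mark at (253,139), pointer at (252.5,156), about 0.01 rad apart. Moving over the selector.

```bash
python3 -m jog '[[-2,-30.2,0,0,0,-0.61],[-2,-30.2,0,0,0,-0.61],[-2,-30.2,0,0,0,-0.61],[-2,-30.2,0,0,0,-0.61],[-2,-30.2,0,0,0,-0.61],[-2,-30.2,0,0,0,-0.61],[-2,-30.2,0,0,0,-0.61],[-2,-30.2,0,0,0,-0.61]]'
python3 -m jog '[[0,0,0,0,0,0],[0,0,0,0,0,0]]'
python3 - <<'E'
from station import ctrl
from h import *
w=ctrl.camera("wrist");cv2.imwrite("pics/w4.png",w["img"]);np.savez("w4.npz",**w)
E
```

```text
time_s: 6.35
ee_pos: [0.5202, 0.1232, 0.4175]
eef_rot: [-3.14, 0.002, 0.7]
force: [-0.7, 0.2, 0.9]
grip_width: 0.0943
grip_force: 0.0
time_s: 6.55
ee_pos: [0.5208, 0.1211, 0.4186]
eef_rot: [-3.141, 0.001, 0.696]
force: [-0.2, -1.1, 0.2]
grip_width: 0.094
grip_force: 0.0
```

View pics/w4.png

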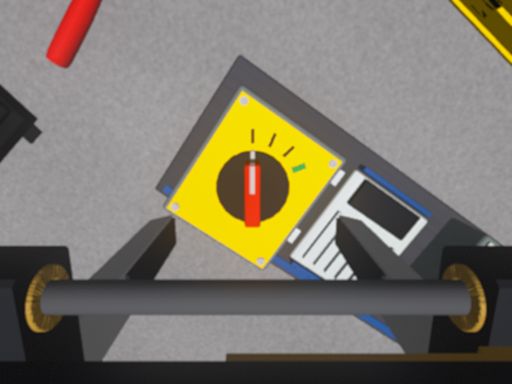

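The dial disc is centred near (253,187) with the red bar upright in the image and its pointer end near (253,155). The green mark is near (299,168), three marks clockwise of rest.

```bash
python3 - <<'E'
from station import ctrl
from h import *
w=dict(np.load("w4.npz"));im=w["img"];H,S,V=cv2.split(cv2.cvtColor(im,cv2.COLOR_BGR2HSV))
roi=np.zeros(H.shape,bool);roi[85:270,160:350]=1
f=lambda P:np.ascontiguousarray(P[:,:2]*1000,np.float32)
B=max(blobs((H>20)&(H<35)&(S>150)&(V>120)&roi),key=lambda b:b[0][4])[2]
print("panel",cv2.minAreaRect(cv2.convexHull(f(cast(w,np.argwhere(B)[:,::-1],.082)))))
d=((V<100)|((H<8)&(S>150)))&roi
b=min(blobs(d,1000),key=lambda b:np.hypot(*(b[1]-[253,187])))[2].astype(np.uint8)
c=max(cv2.findContours(b,0,1)[0],key=len)[:,0];X=f(cast(w,c,.094));ce,r=cv2.minEnclosingCircle(X);E=cv2.fitEllipse(X);print("disc",ce,r,E)
C=np.array(E[0])/1000
g=max(blobs((H>45)&(H<80)&(S>100)&roi),key=lambda b:b[0][4]);G=cast(w,g[1],.083)[0][:2]-C;print("green",g[1],np.hypot(*G),np.arctan2(G[1],G[0]))
red=max(blobs(((H<8)|(H>172))&(S>140)&roi),key=lambda b:b[0][4]);P=np.argwhere(red[2])[:,::-1]
print("bar px",red[0],red[1])
x=cv2.fitLine(np.argwhere((V>150)&(S<70)&(np.indices(V.shape)[1]>245)&(np.indices(V.shape)[1]<262)&(np.indices(V.shape)[0]>150)&(np.indices(V.shape)[0]<200))[:,::-1].astype(np.float32),cv2.DIST_L2,0,.01,.01).ravel();print("line",x)
go(ctrl.get_obs(),[*C,.2984],.7)
E
```

```text
panel ((518.1184692382812, 121.05442810058594), (139.33242797851562, 119.33634948730469), 5.555171489715576)
disc (516.7177124023438, 119.81771850585938) 36.78757095336914 ((517.5516967773438, 118.86065673828125), (63.929325103759766, 67.66441345214844), 68.4793701171875)
green [298.45833333 167.60416667] 0.04848705052796369 -0.45677170417511703
bar px [244 164  17  62 833] [252.09363745 197.67947179]
line [ 1.6933184e-02 -9.9985665e-01  2.5168275e+02  1.7322069e+02]
cm [-0.38 -0.03 12.04] rotvec [-0.     0.001 -0.004]
```

Centre is about (0.5178,0.1205), and the green direction of about -0.49 agrees with the expected -0.50. The bar is at about 0.695. Descending and gripping firmly.

```bash
python3 -m jog '[[-0.26,-0.14,4,0,0,0],[-0.26,-0.14,8,0,0,0],[-0.26,-0.14,11,0,0,0],[-0.26,-0.14,12,0,0,0],[-0.26,-0.14,12,0,0,0]]'
python3 -m jog '[[0,0,0,0,0,0],[0,0,0,0,0,0],[0,0,0,0,0,0],[0,0,0,0,0,0],[0,0,0,0,0,0],[0,0,0,0,0,0],[0,0,0,0,0,0],[0,0,0,0,0,0]]' 0 45
python3 -m jog '[[0,0,0,0,0,0],[0,0,0,0,0,0],[0,0,0,0,0,0],[0,0,0,0,0,0],[0,0,0,0,0,0]]'
```

```text
time_s: 7.1
ee_pos: [0.5177, 0.1211, 0.2986]
eef_rot: [-3.141, 0.002, 0.697]
force: [-0.4, 0.0, 0.9]
grip_width: 0.0939
grip_force: 0.0
time_s: 7.9
ee_pos: [0.5175, 0.1217, 0.2992]
eef_rot: [-3.142, 0.0, 0.698]
force: [0.2, 0.5, -0.7]
grip_width: 0.0332
grip_force: 0.0
time_s: 8.4
ee_pos: [0.5174, 0.1219, 0.2992]
eef_rot: [-3.141, 0.0, 0.698]
force: [-2.9, 3.6, 2.4]
grip_width: 0.0138
grip_force: 45.0
```

```bash
python3 -m jog '[[0,0,0,0,0,0.13],[0,0,0,0,0,0.26],[0,0,0,0,0,0.39],[0,0,0,0,0,0.52],[0,0,0,0,0,0.65],[0,0,0,0,0,0.78],[0,0,0,0,0,0.91],[0,0,0,0,0,1.04]]'
python3 -m jog '[[0,0,0,0,0,0.1],[0,0,0,0,0,0.16],[0,0,0,0,0,0.165],[0,0,0,0,0,0.165]]'
python3 - <<'E'
from station import ctrl
from h import *
o=ctrl.get_obs();print(o["eef_rot"],o["moment"],o["grip_force"],o["qpos"])
w=ctrl.camera("wrist");np.savez("w5.npz",**w)
s=ctrl.camera("scene")["img"][150:280,140:340]
cv2.imwrite("pics/w5.png",np.vstack([w["img"][100:300,56:456],cv2.resize(s,(400,260),interpolation=cv2.INTER_CUBIC)]))
E
```

```text
time_s: 9.2
ee_pos: [0.5175, 0.1217, 0.2992]
eef_rot: [3.141, 0.0, -0.347]
force: [-2.9, 0.3, 2.2]
grip_width: 0.0138
grip_force: 45.0
time_s: 9.6
ee_pos: [0.5174, 0.1216, 0.2992]
eef_rot: [3.141, 0.0, -0.505]
force: [-4.7, -0.1, 3.5]
grip_width: 0.0136
grip_force: 45.0
[ 3.14103049e+00  2.97399947e-04 -5.05409536e-01] [-0.01588687  0.84255983  0.12987019] 45.00766932964325 [ 1.62016745e-01  3.71867678e-01  1.68652345e+00 -2.91326730e-04
  1.08378309e+00  2.23835894e+00]
```

View pics/w5.png

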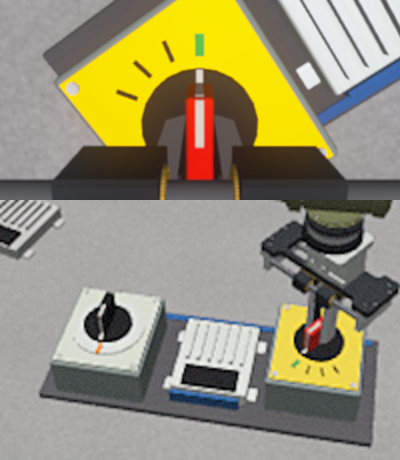

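The dial pointer (199,75) points at the green mark (199,44), and the 0.13 N m reaction fits the third position. The knob is still on its orange mark and the units are undisturbed. Handing in while holding.

```bash
python3 -m jog '[[0,0,0,0,0,0],[0,0,0,0,0,0],[0,0,0,0,0,0]]' && python3 -c "
from station import ctrl
print(ctrl.hand_in())"
```

```text
time_s: 10.0
ee_pos: [0.5175, 0.1216, 0.2992]
eef_rot: [3.141, 0.0, -0.506]
force: [-4.7, -0.9, 3.1]
grip_width: 0.0139
grip_force: 45.0
the job is handed in; nothing more can be done
None
```

The job is handed in at 10 s: the knob is on its orange mark and released, and the gripper is holding the red dial at the green third position; no verdict came back.

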